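# Dial the parts organiser to the bearing ring

## Task

On the repair bench stands a round parts organiser with a clear turning lid. Turn the lid by its bar grip until the framed opening is centred over the compartment that holds the bearing ring, then let go and leave the ring lying in its compartment.

Things in the scene. Friction and masses are not known exactly. Their poses are not given: they have to be found in the camera images.
- organiser: Round grey drum, 192 mm across, 30 mm high, fixed, on a 3 mm mat. Origin: centre of its underside, z up. Ten sector compartments of 36 degrees centred 65 mm from the axis. The one at its own +x is a solid block, where the lid opening starts (within 9 degrees); those at +-36 and +-72 degrees hold ring, square plate, lying pin and solid brass slug, in varying order; the rest are empty.
- lid: Clear 192 mm disc turning on the organiser's axis, 175 degrees each way from the block; friction 0.06 N m, no spring. Origin: on the axis, at its underside, 31 mm above the organiser's; z up, +x towards the opening. In its centre a black bar grip, 52 mm long along x, 14 mm thick along y, from 5 to 36 mm above the origin; all else is under 8 mm. It needs a turn of 25 to 85 degrees, either way.
- lid_opening (a point): Middle of the lid's only opening, at the lid's upper face (4 mm above its underside), 65 mm from the axis along the lid's +x. The opening is a sector 30 degrees wide, about 33 mm across at its middle and 60 mm long radially, edged by a raised aluminium frame.
- bearing: Steel bearing ring, 30 mm outside and 18 mm inside diameter, 11 mm high, lying loose and flat in one of the four filled compartments, about 65 mm from the organiser's axis, seen through the clear lid; the only ring in the organiser. Origin: centre of its underside, z up.

How it is judged:
By the outcome, as a careful person would: the job done as asked, in the order asked, and still so for the second after the job is handed in, with the robot touching nothing.
It also fails if it takes over 40 s, if anything falls off the work surface, if the arm or the gripper's body presses on something with over 40 N, if the wrist force passes 120 N, or if a joint passes its speed limit or range.

## Robot

A 7-joint arm with a two-finger parallel gripper is mounted at the origin on the work surface. World frame = base frame: x ahead of the robot, y to its left, z up, the work surface at z = 0. Lengths are in m, angles in rad, forces in N, time in s.
With the tool pointing down it reaches from about 0.4 to 0.85 m from the base axis. Payload 10.4 kg.
Tool frame: the origin (TCP) lies between the finger pads; the fingertips stand tcp_to_tips ahead of it and the grasp point (between the pads) lies 8 mm behind it (tcp_to_tips is the distance from the TCP to the fingertips, in m); z points along the fingers, y is the line along which they close (so a half turn about z gives the same grasp; the last joint's range is limited). The gripper opens to 85 mm and grips with 20 to 120 N. Pads are 22 mm wide; open, the fingers measure 114 mm over their backs; the gripper's body (76 mm by 85 mm) begins 54 mm behind the grasp point. The pads swing forward as they close: fully open they stand 13 mm farther back than shut.
Start: joints at [1.26, 0.332, -0.065, 1.46, 0.022, 1.35, -0.088], TCP at [0.177, -0.599, 0.212] pointing down, gripper open.
Joint ranges: [-2.6, 2.6], [-0.5, 2.12], [-1.47, 1.34], [0.16, 2.42], [-1.27, 4.41], [0.06, 2.06], [-2.6, 2.6]. Speed limits (rad/s): [2.22, 2.22, 2.79, 2.79, 3.14, 3.14, 3.14].

## Interface

Orientations are given as a unit quaternion [x, y, z, w].
In Python, from workcell import * gives the robot as it stands.
- The arm moves only by the tool apply_moves, never from a script. Its argument "rows" is a list of rows, each an object of numbers: "x", "y", "z": the shift along the tool's x, y, z in mm; "ax", "ay", "az": the turn, a rotation vector about the tool's x, y, z in degrees; "gripper": the closure, from 0 (fully open) to 1 (shut). A call has 1 to 5 rows; each row shifts and turns the commanded pose from where the row before left it, along the tool's axes as they then stand; what a row does not reach is not made up. A row lasts 1/12 s, in which the tool goes at most 41.7 mm and 7.16 degrees, less where a joint would pass 70% of its speed; a pose out of reach is approached as far as the arm can. A call with a gripper value outside its range is refused whole. The fingers move at their own pace and stop on an object; "newtons" is the grip in N (left out, the last holds). Time passes only in rows, so rows that do not move let the fingers close. It gives the time, the measured TCP pose, the force, the opening and the grip force at its end, in the units of the state.
- get_obs(): the state, without advancing time (a new reading comes with each control period).
- camera(name): name is "scene" or "side" or "wrist"; returns a dict with "color" (400x640x3 uint8, red, green, blue), "fov_y" (degrees; the focal length in pixels is half the picture's height over the tangent of half this angle, whatever the lens; pixels are square), "cx", "cy" (the principal point, pixels), "k1" (the pictures are not rectified: a ray, as slopes to the right and down, at radius r is drawn at 1 + k1 r^2 times it, then the intrinsics apply), "rvec" (rotation vector, rad) and "tvec" (3), from world to camera coordinates, as OpenCV has them. Camera axes: x right, y down, z forward; pixel columns grow to the right and rows downward; lengths in m; the calibration is good to about 2 mm. A picture is of the moment at which its call begins. There is no depth.
- hand_in(): hands the job in; it is judged then, once.
The state is a dict: "clock": time; "joint_pos": joint angles; "joint_velocities": joint speeds; "tau": joint torques, N m; "position": TCP position; "ee_rot": TCP orientation; "ft_force": force on the tool from outside, world axes, zero at the start; "torque": the same for the moment, N m; "grip_width": opening from 0.0 (shut) to 1.0 (fully open); "grasp_force": force on a finger pad.
Only numpy, scipy, OpenCV 4.12 (cv2) and the standard library are available. Lean on these libraries where they do the work, as an engineer would, in place of code of your own. Each camera call takes 0.05 s, during which the arm holds its last target. There are 200 camera calls.

## Working session

There is one attempt and no reset: what is moved stays moved. The work goes in short steps, Python scripts to look and compute and a tool call to move; the robot and the scene stay as the last step left them, time stands still between calls to the robot, and variables do not carry over. Pictures are saved under pics/ and viewed, at most 10 in all, crops included, and the job is handed in when it is done.

Besides the shell and the picture viewer there is one more tool, called after "Request:" by a JSON object that holds its "method" and its "body", one argument or row to a line. apply_moves: Moves the arm, as the interface text tells. Its arguments: {"type":"object","properties":{"rows":{"type":"array","items":{"type":"object","properties":{"x":{"type":"number"},"y":{"type":"number"},"z":{"type":"number"},"ax":{"type":"number"},"ay":{"type":"number"},"az":{"type":"number"},"gripper":{"type":"number"}}}},"newtons":{"type":"number"}},"required":["rows"]}

```bash
mkdir -p pics; cat > h.py <<'E'
from workcell import *
import numpy as np, cv2
from scipy.spatial.transform import Rotation as R
def K(c):
    f=200/np.tan(np.radians(c["fov_y"])/2); return f
def ray(c,u,v):
    f=K(c); d=np.array([(u-c["cx"])/f,(v-c["cy"])/f]); s=d.copy()
    for _ in range(20): s=d/(1+c["k1"]*(s@s))
    M=R.from_rotvec(np.ravel(c["rvec"])).as_matrix(); t=np.ravel(c["tvec"])
    return -M.T@t, M.T@np.array([s[0],s[1],1])
def onz(c,u,v,z):
    o,d=ray(c,u,v); return o+d*(z-o[2])/d[2]
def proj(c,p):
    M=R.from_rotvec(np.ravel(c["rvec"])).as_matrix(); q=M@np.array(p)+np.ravel(c["tvec"])
    s=q[:2]/q[2]; s=s*(1+c["k1"]*(s@s)); return s*K(c)+[c["cx"],c["cy"]]
E
python3 - <<'E'
from h import *
o=get_obs(); print(o)
for n in ["scene","wrist"]:
    c=camera(n); cv2.imwrite(f"pics/{n}0.png",c["color"][:,:,::-1]); print(n,{k:v for k,v in c.items() if k!="color"})
E
```

```text
{'clock': 0.0, 'joint_pos': array([ 1.2604154 ,  0.33288831, -0.06468987,  1.46097899,  0.0216009 ,
        1.34989198, -0.08846945]), 'joint_velocities': array([ 9.23089682e-04,  1.58830722e-03,  1.30927401e-03,  1.16711388e-05,
        6.32161108e-04,  8.72049595e-04, -5.66115204e-04]), 'tau': array([-4.06590325e-04, -6.25443721e+01,  4.93880978e-02, -3.91594863e+01,
        1.62703462e-02,  1.01547901e-02,  9.23768880e-06]), 'position': array([ 0.17725818, -0.59889956,  0.21088768]), 'ee_rot': array([ 9.89662269e-01,  1.43415665e-01, -1.41595697e-04, -7.21811914e-04]), 'ft_force': array([0.11181479, 0.23949552, 0.70662729]), 'torque': array([ 0.08932856,  0.02329537, -0.05327809]), 'grasp_force': 0.0, 'grip_width': 0.9998967662805791}
scene {'fov_y': 53.30916855112847, 'cx': 313.4985012754455, 'cy': 199.05708449151675, 'k1': -0.04480545865920606, 'rvec': array([ 0.85901488,  2.63731069, -0.9330561 ]), 'tvec': array([ 0.43066247, -0.25146675,  0.95200339])}
wrist {'fov_y': 63.45224718937974, 'cx': 322.5607997341554, 'cy': 196.7022529425461, 'k1': -0.048585262916944594, 'rvec': array([-2.32857664,  1.73942722,  0.25184318]), 'tvec': array([-0.62366685, -0.03570279,  0.3808261 ])}
```

View pics/scene0.png

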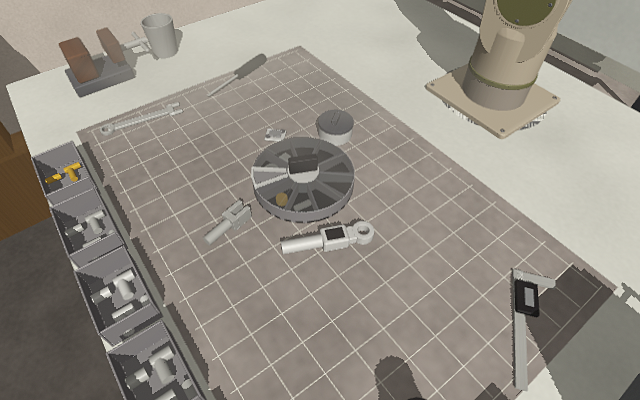

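View pics/wrist0.png

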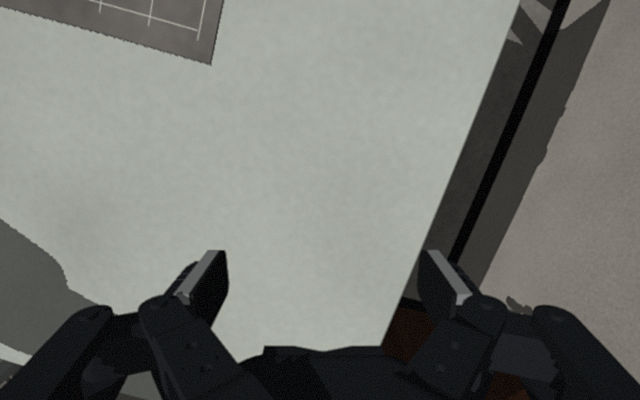

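The scene view shows the organiser centred near (303,178), the black grip near (303,163), a brass slug near (282,199) and the bright frame near (268,176). The wrist view shows only bench. I'll crop the organiser and take the side view.

```bash
python3 - <<'E'
from h import *
c=camera("scene"); s=camera("side")
a=cv2.resize(c["color"][120:240,230:380],(800,640),interpolation=cv2.INTER_CUBIC)[:600]
cv2.imwrite("pics/crop1.png",a[:,:,::-1]); cv2.imwrite("pics/side1.png",s["color"][:,:,::-1])
# grip: darkest pixels near the centre
g=c["color"].max(2)[145:185,280:330]; m=(g<60).astype(np.uint8)
n,l,st,ce=cv2.connectedComponentsWithStats(m); print(st[1:],ce[1:]+[280,145])
for uv in [(303,178),(303,163)]: print(onz(c,*uv,.038),onz(c,*uv,.07))
E
```

```text
[[ 9 21  9  8 15]
 [36 24  1  1  1]
 [23 26  2  1  2]] [[291.53333333 170.66666667]
 [316.         169.        ]
 [303.5        171.        ]]
[ 0.54522924 -0.01739812  0.038     ] [0.56160955 0.00647556 0.07      ]
[ 0.52327188 -0.04843972  0.038     ] [ 0.54095595 -0.02272287  0.07      ]
```

View pics/crop1.png

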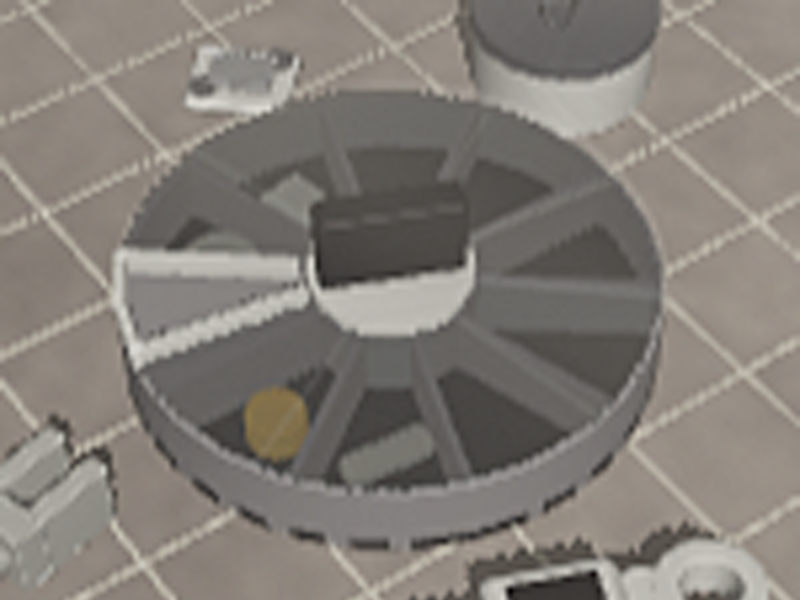

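View pics/side1.png

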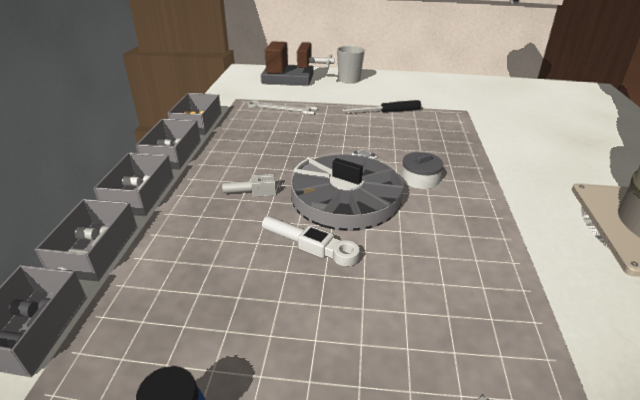

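The crop shows the frame at the left (opening about (215,295)). The slug (275,425) and pin (388,455) are on one side. On the other are a mostly hidden grey thing (215,245) next to the frame and the square plate (295,190). So the ring is probably the thing next to the frame, which I'll check from close by.

```bash
cat >> h.py <<'E'
def circ(P):
    P=np.array(P)[:,:2]; A=np.c_[2*P,np.ones(len(P))]; s=np.linalg.lstsq(A,(P**2).sum(1),rcond=None)[0]
    return s[:2],np.sqrt(s[2]+s[:2]@s[:2])
E
python3 - <<'E'
from h import *
from workcell import *
c=camera("scene")
w=lambda x,y,z: onz(c,230+x/5.333,120+y/5.333,z)
ctr,r=circ([w(*p,.038) for p in [(117,260),(200,140),(350,90),(480,108),(610,180),(662,285),(590,415),(380,490),(200,420)]])
print(ctr,r)
for n,p in dict(c1=(120,255),c2=(137,360),c3=(300,265),c4=(308,292)).items(): 
    q=w(*p,.041)[:2]-ctr; print(n,q,np.hypot(*q),np.degrees(np.arctan2(q[1],q[0])))
for n,p,z in [("unk",(215,245),.015),("sq",(295,190),.01),("slug",(275,425),.015),("pin",(388,455),.012),("grip",(392,195),.07)]:
    q=w(*p,z)[:2]-ctr; print(n,q,np.hypot(*q),np.degrees(np.arctan2(q[1],q[0])))
o=get_obs(); print(R.from_quat(o["ee_rot"]).as_matrix())
d=np.r_[ctr,.25]-o["position"]; print(d*1000, R.from_quat(o["ee_rot"]).inv().apply(d)*1000)
try: print(tcp_to_tips)
except Exception as e: print(e)
W=camera("wrist"); M=R.from_rotvec(W["rvec"]).as_matrix(); print("cam in tool",R.from_quat(o["ee_rot"]).inv().apply(-M.T@W["tvec"]-o["position"]), R.from_quat(o["ee_rot"]).inv().apply(M[2]))
E
```

```text
[ 0.53598884 -0.03235645] 0.09325725593388474
c1 [ 0.07185036 -0.05832646] 0.0925443109331119 -39.068893903208654
c2 [ 0.09191623 -0.01346501] 0.09289725193237758 -8.334104115526637
c3 [ 0.02387582 -0.01773424] 0.029741515536139136 -36.603854654705906
c4 [ 0.02869713 -0.00559835] 0.02923810094050529 -11.038841149255163
unk [ 0.03079587 -0.0653692 ] 0.07226007157231365 -64.77455784065823
sq [-0.01127856 -0.07628477] 0.07711401847319713 -98.41014895270483
slug [0.05958872 0.018284  ] 0.062330729362370246 17.057930804946526
pin [0.03461598 0.04947296] 0.06038079037073028 55.01971484702223
grip [-0.00505771 -0.00297119] 0.005865868468348818 -149.56757938927498
[[ 9.58857291e-01  2.83888487e-01 -1.47818943e-04]
 [ 2.83888525e-01 -9.58857119e-01  5.75516107e-04]
 [ 2.16451508e-05 -5.93801917e-04 -9.99999823e-01]]
[358.59724525 566.76110349  38.63147392] [ 504.74139308 -441.66422865  -38.35829442]
0.011
cam in tool [ 0.07156133  0.00022105 -0.16251614] [-0.2790624  -0.00225651  0.96027032]
```

Request:
{"method": "apply_moves", "body": {
  "rows": [
    {"x":28,"y":-28,"z":-4},
    {"x":28,"y":-28,"z":-4},
    {"x":28,"y":-28,"z":-4},
    {"x":28,"y":-28,"z":-4},
    {"x":28,"y":-28,"z":-4}
  ]
}}

```text
invalid input at $.rows[0]: expected keys x, y, z, ax, ay, az, gripper
```

Request:
{"method": "apply_moves", "body": {
  "rows": [
    {"x":28,"y":-28,"z":-4},
    {"x":28,"y":-28,"z":-4},
    {"x":28,"y":-28,"z":-4},
    {"x":28,"y":-28,"z":-4},
    {"x":28,"y":-28,"z":-4}
  ]
}}

```text
invalid input at $.rows[0]: expected keys x, y, z, ax, ay, az, gripper
```

```bash
python3 -c "
from h import *
o=get_obs();print(o['joint_pos'],o['position'],R.from_quat(o['ee_rot']).inv().apply(np.array([.536,-.0324,.25])-o['position'])*1000)"
```

```text
[ 1.26040468  0.33242572 -0.0647188   1.46035631  0.02161704  1.34988423
 -0.08847597] [ 0.17738409 -0.59919276  0.21147405] [ 504.76626894 -441.68156728  -38.36741359]
```

Request:
{"method": "apply_moves", "body": {
  "rows": [
    {"x":28,"y":-28,"z":-4,"ax":0,"ay":0,"az":0,"gripper":0},
    {"x":28,"y":-28,"z":-4,"ax":0,"ay":0,"az":0,"gripper":0},
    {"x":28,"y":-28,"z":-4,"ax":0,"ay":0,"az":0,"gripper":0},
    {"x":28,"y":-28,"z":-4,"ax":0,"ay":0,"az":0,"gripper":0},
    {"x":28,"y":-28,"z":-4,"ax":0,"ay":0,"az":0,"gripper":0}
  ]
}}

```text
clock: 0.72
position: [0.2725, -0.4236, 0.2319]
ee_rot: [0.99, 0.143, -0.0, 0.0]
ft_force: [1.6, -0.7, 0.2]
grip_width: 1.001
grasp_force: 0.0
```

```bash
python3 -c "
from h import *
o=get_obs();print(o['joint_pos'],o['position'],R.from_quat(o['ee_rot']).inv().apply(np.array([.536,-.0324,.25])-o['position'])*1000)"
```

```text
[ 1.09031705  0.06343074 -0.18974056  1.73706293  0.0125783   1.34198503
 -0.38505593] [ 0.27245656 -0.4235596   0.23187893] [ 363.68131391 -300.31759741  -18.29176548]
```

Request:
{"method": "apply_moves", "body": {
  "rows": [
    {"x":34,"y":-22,"z":-2,"ax":0,"ay":0,"az":0,"gripper":0},
    {"x":34,"y":-22,"z":-2,"ax":0,"ay":0,"az":0,"gripper":0},
    {"x":34,"y":-22,"z":-2,"ax":0,"ay":0,"az":0,"gripper":0},
    {"x":34,"y":-22,"z":-2,"ax":0,"ay":0,"az":0,"gripper":0},
    {"x":34,"y":-22,"z":-2,"ax":0,"ay":0,"az":0,"gripper":0}
  ]
}}

```text
clock: 1.13
position: [0.4046, -0.2699, 0.2421]
ee_rot: [0.99, 0.143, 0.0, 0.0]
ft_force: [0.6, -0.8, -0.3]
grip_width: 1.003
grasp_force: 0.0
```

Request:
{"method": "apply_moves", "body": {
  "rows": [
    {"x":34,"y":-22,"z":-2,"ax":0,"ay":0,"az":0,"gripper":0},
    {"x":34,"y":-22,"z":-2,"ax":0,"ay":0,"az":0,"gripper":0},
    {"x":34,"y":-22,"z":-2,"ax":0,"ay":0,"az":0,"gripper":0},
    {"x":34,"y":-22,"z":-2,"ax":0,"ay":0,"az":0,"gripper":0},
    {"x":34,"y":-22,"z":-2,"ax":0,"ay":0,"az":0,"gripper":0}
  ]
}}

```text
clock: 1.55
position: [0.5364, -0.1163, 0.2521]
ee_rot: [0.99, 0.143, 0.0, 0.0]
ft_force: [-0.0, -0.1, 0.3]
grip_width: 0.997
grasp_force: 0.0
```

Request:
{"method": "apply_moves", "body": {
  "rows": [
    {"x":34,"y":-20,"z":0,"ax":0,"ay":0,"az":0,"gripper":0},
    {"x":34,"y":-20,"z":0,"ax":0,"ay":0,"az":0,"gripper":0},
    {"x":0,"y":0,"z":0,"ax":0,"ay":0,"az":-7,"gripper":0},
    {"x":0,"y":0,"z":0,"ax":0,"ay":0,"az":-7,"gripper":0},
    {"x":0,"y":0,"z":0,"ax":0,"ay":0,"az":-7,"gripper":0}
  ]
}}

```text
clock: 1.97
position: [0.5896, -0.0592, 0.2513]
ee_rot: [0.946, 0.325, -0.0, -0.0]
ft_force: [-0.1, 0.0, -0.2]
grip_width: 1.002
grasp_force: 0.0
```

Request:
{"method": "apply_moves", "body": {
  "rows": [
    {"x":0,"y":0,"z":0,"ax":0,"ay":0,"az":-7,"gripper":0},
    {"x":0,"y":0,"z":0,"ax":0,"ay":0,"az":-7,"gripper":0},
    {"x":0,"y":0,"z":0,"ax":0,"ay":0,"az":-7,"gripper":0},
    {"x":0,"y":0,"z":0,"ax":0,"ay":0,"az":-7,"gripper":0},
    {"x":0,"y":0,"z":0,"ax":0,"ay":0,"az":-7,"gripper":0}
  ]
}}

```text
clock: 2.38
position: [0.5893, -0.0603, 0.2517]
ee_rot: [0.805, 0.594, -0.0, 0.0]
ft_force: [-0.2, 0.6, -0.0]
grip_width: 1.002
grasp_force: 0.0
```

Request:
{"method": "apply_moves", "body": {
  "rows": [
    {"x":0,"y":0,"z":0,"ax":0,"ay":0,"az":-7,"gripper":0},
    {"x":0,"y":0,"z":0,"ax":0,"ay":0,"az":-7,"gripper":0},
    {"x":0,"y":0,"z":0,"ax":0,"ay":0,"az":-7,"gripper":0},
    {"x":0,"y":0,"z":0,"ax":0,"ay":0,"az":-7,"gripper":0},
    {"x":0,"y":0,"z":0,"ax":0,"ay":0,"az":-7,"gripper":0}
  ]
}}

```text
clock: 2.8
position: [0.5893, -0.0603, 0.2516]
ee_rot: [0.589, 0.808, -0.0, -0.0]
ft_force: [-0.0, -0.6, 0.3]
grip_width: 0.995
grasp_force: 0.0
```

Request:
{"method": "apply_moves", "body": {
  "rows": [
    {"x":0,"y":0,"z":0,"ax":0,"ay":0,"az":-7,"gripper":0},
    {"x":0,"y":0,"z":0,"ax":0,"ay":0,"az":-7,"gripper":0},
    {"x":0,"y":0,"z":0,"ax":0,"ay":0,"az":-7,"gripper":0},
    {"x":0,"y":0,"z":0,"ax":0,"ay":0,"az":-7,"gripper":0},
    {"x":0,"y":0,"z":0,"ax":0,"ay":0,"az":-7,"gripper":0}
  ]
}}

```text
clock: 3.22
position: [0.5893, -0.0603, 0.2517]
ee_rot: [0.319, 0.948, -0.0, -0.0]
ft_force: [-1.3, -0.7, -0.5]
grip_width: 1.001
grasp_force: 0.0
```

Request:
{"method": "apply_moves", "body": {
  "rows": [
    {"x":0,"y":0,"z":0,"ax":0,"ay":0,"az":-7,"gripper":0},
    {"x":0,"y":0,"z":0,"ax":0,"ay":0,"az":-6,"gripper":0},
    {"x":0,"y":0,"z":0,"ax":0,"ay":0,"az":0,"gripper":0},
    {"x":0,"y":0,"z":0,"ax":0,"ay":0,"az":0,"gripper":0}
  ]
}}

```text
clock: 3.55
position: [0.5893, -0.0603, 0.2516]
ee_rot: [0.214, 0.977, 0.0, -0.0]
ft_force: [0.3, -0.1, -0.9]
grip_width: 1.0
grasp_force: 0.0
```

```bash
python3 -c "
from h import *
o=get_obs();print(o['joint_pos'],o['position'],R.from_quat(o['ee_rot']).as_matrix()[:,0])
c=camera('wrist'); cv2.imwrite('pics/w2.png',c['color'][:,:,::-1]); print(proj(c,[.536,-.0324,.07]))"
```

```text
[ 0.75987469  0.3869828  -0.95687981  1.45209168  0.31528838  1.46446666
  0.94439495] [ 0.58931202 -0.06034625  0.25161604] [-9.08389386e-01  4.18125220e-01  1.55045141e-04]
[324.67713446 113.56281966]
```

View pics/w2.png

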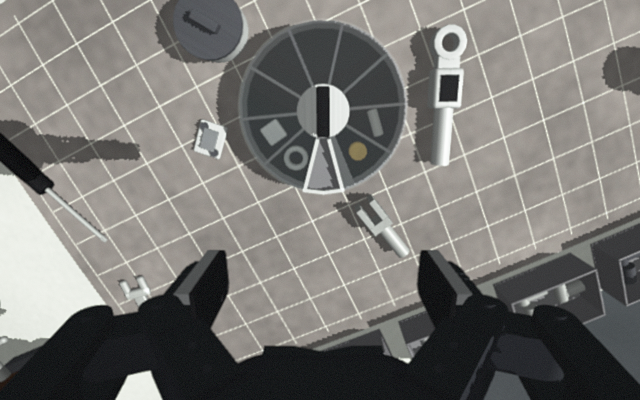

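The wrist view confirms the order: ring at (296,157), right next to the frame at (323,175), then the square plate at (272,131). The slug is at (358,151), the pin at (375,122) and the grip at (322,111). I'll enlarge it to measure the angles.

```bash
python3 - <<'E'
from h import *
c=camera("wrist")
a=cv2.resize(c["color"][10:206,225:421],(588,588),interpolation=cv2.INTER_CUBIC); cv2.imwrite("pics/w3.png",a[:,:,::-1])
g=c["color"].max(2); m=np.zeros_like(g); m[75:150,300:345]=g[75:150,300:345]<35
n,l,st,ce=cv2.connectedComponentsWithStats(m); i=1+st[1:,4].argmax(); print(st[i],ce[i])
r=cv2.minAreaRect(np.argwhere(l==i)[:,::-1].astype(np.float32)); b=cv2.boxPoints(r); print(b)
for p in b: print(onz(c,*p,.07)*1000)
E
```

```text
[317 101   8  35  75] [318.82666667 120.24      ]
[[316.2127   101.04143 ]
 [322.2486   100.723755]
 [324.0525   134.99724 ]
 [318.0166   135.31491 ]]
[521.02978083 -35.01607812  70.        ]
[523.33707315 -29.27147205  70.        ]
[555.71260878 -42.1372106   70.        ]
[553.35063819 -48.0387442   70.        ]
```

View pics/w3.png

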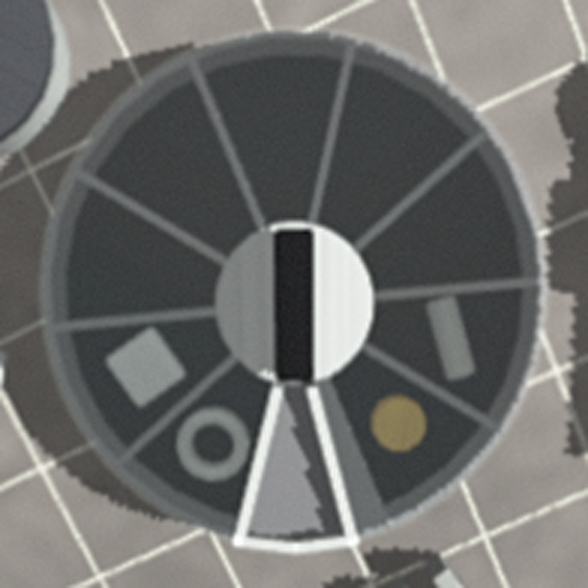

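```bash
python3 - <<'E'
from h import *
c=camera("wrist"); w=lambda p,z: onz(c,224.7+p[0]/3,9.7+p[1]/3,z)[:2]
deg=lambda v: np.degrees(np.arctan2(v[1],v[0]))
print("rim",circ([w(p,.038) for p in [(42,290),(120,100),(300,32),(480,125),(546,290),(480,470),(120,480),(85,425)]]))
L=[]
for a,b in [((350,45),(312,220)),((480,137),(358,247)),((538,283),(375,297)),((492,423),(368,350)),((50,326),(215,313)),((122,460),(240,358)),((80,175),(225,262)),((195,60),(265,228))]:
    p,q=w(a,.033),w(b,.033); L.append((p,q)); d=deg(p-q); print(round(d,1),"block",round((d-18+18)%36-18,1))
# common point of wall lines
N=np.array([[-(p-q)[1],(p-q)[0]]/np.hypot(*(p-q)) for p,q in L]); ctr=np.linalg.lstsq(N,np.array([n@p for n,(p,q) in zip(N,L)]),rcond=None)[0]
print("axis",ctr)
g=[w(p,.07) for p in [(273,228),(313,228),(313,383),(273,383)]]; gc=np.mean(g,0)
print("grip",gc,"dir",deg(g[3]-g[0]),deg(g[2]-g[1]),np.hypot(*(g[3]-g[0])),np.hypot(*(g[1]-g[0])))
f=[w(p,.041) for p in [(237,543),(357,543),(278,388),(317,388)]]; m=(f[0]+f[1])/2
print("open",deg(m-ctr),[ (deg(x-ctr),np.hypot(*(x-ctr))) for x in f])
r=w((212,443),.012)-ctr; print("ring",deg(r),np.hypot(*r)); s=w((398,423),.015)-ctr; print("slug",deg(s),np.hypot(*s))
o=get_obs(); T=R.from_quat(o["ee_rot"]); print(T.as_matrix()[:,0],deg(T.as_matrix()[:,0]),"to grip in tool mm",T.inv().apply(np.r_[gc,.07]-o["position"])*1000)
E
```

```text
rim (array([ 0.53481099, -0.03381965]), np.float64(0.09476498954263951))
142.7 block 16.7
106.7 block 16.7
70.3 block 16.3
35.6 block 17.6
-110.6 block 15.4
-74.8 block 15.2
-145.3 block 16.7
178.3 block 16.3
axis [ 0.53456244 -0.03317518]
grip [ 0.53362586 -0.03389669] dir -25.059204988863037 -24.46093834517773 0.05198403970269029 0.01350600563450107
open -24.390094744909273 [(np.float64(-39.05500152986305), np.float64(0.09442224859045142)), (np.float64(-9.775314072297347), np.float64(0.09473900969788569)), (np.float64(-37.28311817051459), np.float64(0.031016053032005175)), (np.float64(-9.70089164223469), np.float64(0.03135485330704577))]
ring -56.53308367632361 0.06601180497649427
slug 17.027513474251485 0.06347825184856283
[-9.08714800e-01  4.17417549e-01 -4.87030008e-05] 155.32834635526189 to grip in tool mm [ 61.61186457   0.72850846 181.67317374]
```

Measurements agree: rim radius 94.8 mm, grip 52 x 13.5 mm, items at 63–66 mm. The opening is at -24.5° and the ring's compartment at -55.6°, so the turn is -31°, which is az +31. The tool is already aligned with the bar, so I'll approach.

Request:
{"method": "apply_moves", "body": {
  "rows": [
    {"x":30,"y":0.4,"z":20,"ax":0,"ay":0,"az":0,"gripper":0},
    {"x":31.5,"y":0.4,"z":20,"ax":0,"ay":0,"az":0,"gripper":0},
    {"x":0,"y":0,"z":35,"ax":0,"ay":0,"az":0,"gripper":0},
    {"x":0,"y":0,"z":35,"ax":0,"ay":0,"az":0,"gripper":0},
    {"x":0,"y":0,"z":25,"ax":0,"ay":0,"az":0,"gripper":0}
  ]
}}

```text
clock: 4.12
position: [0.5325, -0.0344, 0.1146]
ee_rot: [0.213, 0.977, -0.001, -0.0]
ft_force: [1.2, -0.4, -0.5]
grip_width: 1.002
grasp_force: 0.0
```

Request:
{"method": "apply_moves", "body": {
  "rows": [
    {"x":0,"y":0,"z":20,"ax":0,"ay":0,"az":0,"gripper":0},
    {"x":0,"y":0,"z":20,"ax":0,"ay":0,"az":0,"gripper":0},
    {"x":0,"y":0,"z":18,"ax":0,"ay":0,"az":0,"gripper":0},
    {"x":0,"y":0,"z":0,"ax":0,"ay":0,"az":0,"gripper":0},
    {"x":0,"y":0,"z":0,"ax":0,"ay":0,"az":0,"gripper":0}
  ]
}}

```text
clock: 4.53
position: [0.5333, -0.0338, 0.0586]
ee_rot: [0.213, 0.977, 0.0, -0.001]
ft_force: [0.3, 0.5, 0.6]
grip_width: 0.999
grasp_force: 0.0
```

```bash
python3 -c "
from h import *
o=get_obs();print(o['joint_pos'],o['position'],o['ft_force'])
c=camera('wrist'); cv2.imwrite('pics/w4.png',c['color'][:,:,::-1])"
```

```text
[ 0.7555808   0.43577769 -0.92332013  1.83305598  0.39327693  1.07013381
  0.82514849] [ 0.53334833 -0.0337888   0.05857834] [0.25745005 0.51592932 0.59629613]
```

View pics/w4.png

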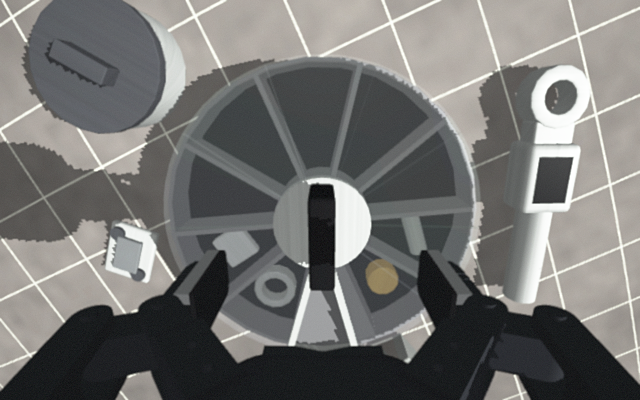

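The wrist view shows the grip (320,235) centred between the pads (227 and 420), with the ring at (275,288). I'll close.

Request:
{"method": "apply_moves", "body": {
  "rows": [
    {"x":0,"y":0,"z":0,"ax":0,"ay":0,"az":0,"gripper":1},
    {"x":0,"y":0,"z":0,"ax":0,"ay":0,"az":0,"gripper":1},
    {"x":0,"y":0,"z":0,"ax":0,"ay":0,"az":0,"gripper":1},
    {"x":0,"y":0,"z":0,"ax":0,"ay":0,"az":0,"gripper":1},
    {"x":0,"y":0,"z":0,"ax":0,"ay":0,"az":0,"gripper":1}
  ],
  "newtons": 40
}}

```text
clock: 5.0
position: [0.5339, -0.0341, 0.059]
ee_rot: [0.212, 0.977, -0.0, 0.0]
ft_force: [-1.0, 0.3, 0.5]
grip_width: 0.301
grasp_force: 0.0
```

Request:
{"method": "apply_moves", "body": {
  "rows": [
    {"x":0,"y":0,"z":0,"ax":0,"ay":0,"az":0,"gripper":1},
    {"x":0,"y":0,"z":0,"ax":0,"ay":0,"az":0,"gripper":1},
    {"x":0,"y":0,"z":0,"ax":0,"ay":0,"az":0,"gripper":1},
    {"x":0,"y":0,"z":0,"ax":0,"ay":0,"az":0,"gripper":1},
    {"x":0,"y":0,"z":0,"ax":0,"ay":0,"az":0,"gripper":1}
  ]
}}

```text
clock: 5.42
position: [0.5337, -0.034, 0.0587]
ee_rot: [0.212, 0.977, 0.0, -0.0]
ft_force: [0.7, -0.8, -0.3]
grip_width: -0.0
grasp_force: 0.0
```

```bash
python3 -c "
from h import *
o=get_obs();print(o['grip_width'],o['grasp_force'],o['torque'])
c=camera('wrist'); s=camera('side'); 
cv2.imwrite('pics/w5.png',np.vstack([cv2.resize(c['color'],(480,300)),cv2.resize(s['color'][110:230,260:452],(480,300))])[:,:,::-1])"
```

```text
-8.75194524047094e-05 0.0 [0.01454475 0.01660591 0.01518332]
```

View pics/w5.png

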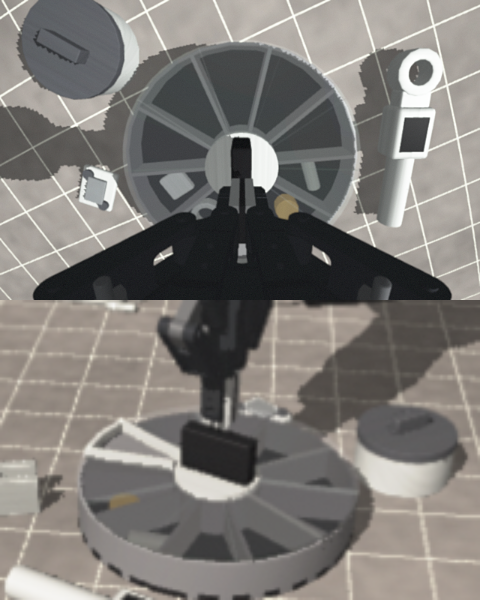

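The wrist view (top) shows the shut fingers over the lower half of the bar. In the side view (bottom) they stand above or behind it, so they missed it. I'll compare the tips' pixels with where they should be.

```bash
python3 - <<'E'
from h import *
o=get_obs(); T=R.from_quat(o["ee_rot"]); p=o["position"]
s=camera("side"); c=camera("wrist"); q=camera("scene")
for n,z in [("tip",.011),("tcp",0),("grasp",-.008),("tip40back",-.03)]:
    P=p+T.apply([0,0,z]); print(n,P,"wrist",proj(c,P),"side",proj(s,P))
for n,P in [("bar top",[.5336,-.0339,.07]),("bar end far",[.5336-.0236,-.0339+.0109,.07]),("bar end open",[.5336+.0236,-.0339-.0109,.07])]: print(n,"wrist",proj(c,P),"side",proj(s,P),"scene",proj(q,P))
a=cv2.resize(s["color"][110:200,300:400],(400,360),interpolation=cv2.INTER_CUBIC); b=cv2.resize(c["color"][160:250,270:370],(400,360),interpolation=cv2.INTER_CUBIC)
cv2.imwrite("pics/w6.png",np.hstack([a,b])[:,:,::-1])
E
```

```text
tip [ 0.53371226 -0.03398313  0.04768489] wrist [321.67502431 230.24974234] side [346.70041167 174.44346996]
tcp [ 0.53371228 -0.03398262  0.05868489] wrist [321.66524906 237.90114285] side [346.95806254 168.88487342]
grasp [ 0.5337123  -0.03398225  0.06668489] wrist [321.65740791 244.06497866] side [347.14789911 164.78121554]
tip40back [ 0.53371235 -0.03398123  0.08868489] wrist [321.63187956 264.29924517] side [347.68083104 153.22382365]
bar top wrist [321.70864628 246.54154742] side [347.29162267 163.09437847] scene [302.74952338 157.63964075]
bar end far wrist [321.89405044 197.65865274] side [361.27183605 167.32529206] scene [316.95529184 155.67957675]
bar end open wrist [321.54124488 291.02012936] side [333.72976951 158.9966422 ] scene [288.41018138 159.62319424]
```

View pics/w6.png

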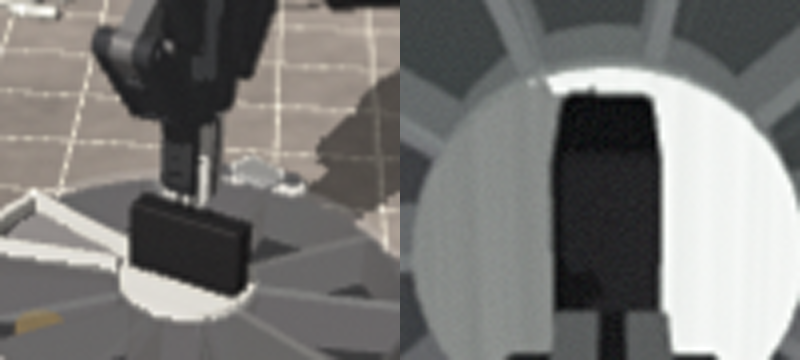

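The side crop shows the shut tips at about (347,161), level with the bar's top. That is a tip height near 74 mm, not the reported 48 mm, and it explains why they closed over the bar. I'll open, go 22 mm lower and close again.

Request:
{"method": "apply_moves", "body": {
  "rows": [
    {"x":0,"y":0,"z":-5,"ax":0,"ay":0,"az":0,"gripper":0},
    {"x":0,"y":0,"z":0,"ax":0,"ay":0,"az":0,"gripper":0},
    {"x":0,"y":0,"z":0,"ax":0,"ay":0,"az":0,"gripper":0},
    {"x":0,"y":0,"z":0,"ax":0,"ay":0,"az":0,"gripper":0},
    {"x":0,"y":0,"z":0,"ax":0,"ay":0,"az":0,"gripper":0}
  ]
}}

```text
clock: 6.08
position: [0.5337, -0.034, 0.0637]
ee_rot: [0.212, 0.977, -0.0, -0.0]
ft_force: [-0.2, -0.7, -0.3]
grip_width: 0.712
grasp_force: 0.0
```

Request:
{"method": "apply_moves", "body": {
  "rows": [
    {"x":0,"y":0,"z":0,"ax":0,"ay":0,"az":0,"gripper":0},
    {"x":0,"y":0,"z":5,"ax":0,"ay":0,"az":0,"gripper":0},
    {"x":0,"y":0,"z":8,"ax":0,"ay":0,"az":0,"gripper":0},
    {"x":0,"y":0,"z":4,"ax":0,"ay":0,"az":0,"gripper":0},
    {"x":0,"y":0,"z":0,"ax":0,"ay":0,"az":0,"gripper":0}
  ]
}}

```text
clock: 6.5
position: [0.5328, -0.034, 0.0452]
ee_rot: [0.212, 0.977, -0.0, -0.001]
ft_force: [0.1, -0.1, -0.5]
grip_width: 0.994
grasp_force: 0.0
```

Request:
{"method": "apply_moves", "body": {
  "rows": [
    {"x":0,"y":0,"z":4,"ax":0,"ay":0,"az":0,"gripper":0},
    {"x":0,"y":0,"z":4,"ax":0,"ay":0,"az":0,"gripper":0},
    {"x":0,"y":0,"z":2,"ax":0,"ay":0,"az":0,"gripper":0},
    {"x":0,"y":0,"z":0,"ax":0,"ay":0,"az":0,"gripper":0},
    {"x":0,"y":0,"z":0,"ax":0,"ay":0,"az":0,"gripper":0}
  ]
}}

```text
clock: 6.92
position: [0.5337, -0.0339, 0.0367]
ee_rot: [0.212, 0.977, 0.0, -0.0]
ft_force: [0.2, -0.1, 0.4]
grip_width: 1.0
grasp_force: 0.0
```

Request:
{"method": "apply_moves", "body": {
  "rows": [
    {"x":0,"y":0,"z":0,"ax":0,"ay":0,"az":0,"gripper":1},
    {"x":0,"y":0,"z":0,"ax":0,"ay":0,"az":0,"gripper":1},
    {"x":0,"y":0,"z":0,"ax":0,"ay":0,"az":0,"gripper":1},
    {"x":0,"y":0,"z":0,"ax":0,"ay":0,"az":0,"gripper":1},
    {"x":0,"y":0,"z":0,"ax":0,"ay":0,"az":0,"gripper":1}
  ],
  "newtons": 40
}}

```text
clock: 7.33
position: [0.5338, -0.034, 0.0368]
ee_rot: [0.212, 0.977, -0.0, 0.0]
ft_force: [0.2, 0.6, -0.1]
grip_width: 0.301
grasp_force: 0.0
```

Request:
{"method": "apply_moves", "body": {
  "rows": [
    {"x":0,"y":0,"z":0,"ax":0,"ay":0,"az":0,"gripper":1},
    {"x":0,"y":0,"z":0,"ax":0,"ay":0,"az":0,"gripper":1},
    {"x":0,"y":0,"z":0,"ax":0,"ay":0,"az":0,"gripper":1},
    {"x":0,"y":0,"z":0,"ax":0,"ay":0,"az":0,"gripper":1},
    {"x":0,"y":0,"z":0,"ax":0,"ay":0,"az":0,"gripper":1}
  ]
}}

```text
clock: 7.75
position: [0.5336, -0.0344, 0.0369]
ee_rot: [0.212, 0.977, -0.0, -0.0]
ft_force: [-2.2, -2.0, 5.7]
grip_width: 0.15
grasp_force: 41.5
```

The bar is held: opening 0.15, about 13–14 mm, at 41 N. Now the 31° turn.

Request:
{"method": "apply_moves", "body": {
  "rows": [
    {"x":0,"y":0,"z":0,"ax":0,"ay":0,"az":2,"gripper":1},
    {"x":0,"y":0,"z":0,"ax":0,"ay":0,"az":3,"gripper":1},
    {"x":0,"y":0,"z":0,"ax":0,"ay":0,"az":3,"gripper":1},
    {"x":0,"y":0,"z":0,"ax":0,"ay":0,"az":3,"gripper":1},
    {"x":0,"y":0,"z":0,"ax":0,"ay":0,"az":3,"gripper":1}
  ]
}}

```text
clock: 8.17
position: [0.5335, -0.0346, 0.0369]
ee_rot: [0.331, 0.944, -0.001, -0.0]
ft_force: [-4.4, -2.7, 5.1]
grip_width: 0.146
grasp_force: 41.6
```

Request:
{"method": "apply_moves", "body": {
  "rows": [
    {"x":0,"y":0,"z":0,"ax":0,"ay":0,"az":3,"gripper":1},
    {"x":0,"y":0,"z":0,"ax":0,"ay":0,"az":3,"gripper":1},
    {"x":0,"y":0,"z":0,"ax":0,"ay":0,"az":3,"gripper":1},
    {"x":0,"y":0,"z":0,"ax":0,"ay":0,"az":3,"gripper":1},
    {"x":0,"y":0,"z":0,"ax":0,"ay":0,"az":3,"gripper":1}
  ]
}}

```text
clock: 8.58
position: [0.5334, -0.0347, 0.0369]
ee_rot: [0.452, 0.892, -0.001, -0.0]
ft_force: [-3.8, -2.7, 5.9]
grip_width: 0.15
grasp_force: 41.6
```

Request:
{"method": "apply_moves", "body": {
  "rows": [
    {"x":0,"y":0,"z":0,"ax":0,"ay":0,"az":2,"gripper":1},
    {"x":0,"y":0,"z":0,"ax":0,"ay":0,"az":0,"gripper":1},
    {"x":0,"y":0,"z":0,"ax":0,"ay":0,"az":0,"gripper":1}
  ]
}}

```text
clock: 8.83
position: [0.5334, -0.0347, 0.0369]
ee_rot: [0.466, 0.885, -0.001, -0.0]
ft_force: [-3.4, -2.9, 6.8]
grip_width: 0.15
grasp_force: 41.6
```

```bash
python3 -c "
from h import *
o=get_obs();m=R.from_quat(o['ee_rot']).as_matrix()[:,0];print(np.degrees(np.arctan2(m[1],m[0])),o['torque'],o['joint_pos'][6])"
```

```text
124.4402752884596 [-0.58842907  0.86883983 -0.09517559] 0.30913972742084617
```

Request:
{"method": "apply_moves", "body": {
  "rows": [
    {"x":0,"y":0,"z":0,"ax":0,"ay":0,"az":0,"gripper":0},
    {"x":0,"y":0,"z":0,"ax":0,"ay":0,"az":0,"gripper":0},
    {"x":0,"y":0,"z":0,"ax":0,"ay":0,"az":0,"gripper":0},
    {"x":0,"y":0,"z":0,"ax":0,"ay":0,"az":0,"gripper":0},
    {"x":0,"y":0,"z":0,"ax":0,"ay":0,"az":0,"gripper":0}
  ]
}}

```text
clock: 9.25
position: [0.5338, -0.0338, 0.0367]
ee_rot: [0.466, 0.885, 0.0, 0.0]
ft_force: [-0.6, -0.2, -0.1]
grip_width: 0.851
grasp_force: 0.0
```

Request:
{"method": "apply_moves", "body": {
  "rows": [
    {"x":0,"y":0,"z":0,"ax":0,"ay":0,"az":0,"gripper":0},
    {"x":0,"y":0,"z":0,"ax":0,"ay":0,"az":0,"gripper":0},
    {"x":0,"y":0,"z":-10,"ax":0,"ay":0,"az":0,"gripper":0},
    {"x":0,"y":0,"z":-20,"ax":0,"ay":0,"az":0,"gripper":0},
    {"x":0,"y":0,"z":-30,"ax":0,"ay":0,"az":0,"gripper":0}
  ]
}}

```text
clock: 9.67
position: [0.5322, -0.0338, 0.0961]
ee_rot: [0.466, 0.885, -0.0, -0.002]
ft_force: [0.7, 0.4, -0.0]
grip_width: 1.001
grasp_force: 0.0
```

Request:
{"method": "apply_moves", "body": {
  "rows": [
    {"x":-15,"y":0,"z":-35,"ax":0,"ay":0,"az":0,"gripper":0},
    {"x":-15,"y":0,"z":-35,"ax":0,"ay":0,"az":0,"gripper":0},
    {"x":-15,"y":0,"z":-35,"ax":0,"ay":0,"az":0,"gripper":0},
    {"x":-15,"y":0,"z":-20,"ax":0,"ay":0,"az":0,"gripper":0},
    {"x":0,"y":0,"z":0,"ax":0,"ay":0,"az":0,"gripper":0}
  ]
}}

```text
clock: 10.08
position: [0.5707, -0.0863, 0.2272]
ee_rot: [0.467, 0.884, 0.001, 0.004]
ft_force: [0.9, -1.2, 0.4]
grip_width: 0.999
grasp_force: 0.0
```

```bash
python3 - <<'E'
from h import *
c=camera("wrist"); u,v=proj(c,[.5346,-.0333,.038]); print(u,v)
x0,y0=int(u)-100,max(int(v)-100,0); print(x0,y0)
a=cv2.resize(c["color"][y0:y0+200,x0:x0+200],(600,600),interpolation=cv2.INTER_CUBIC); cv2.imwrite("pics/w7.png",a[:,:,::-1])
E
```

```text
320.84520428542976 108.8542195845696
220 8
```

View pics/w7.png

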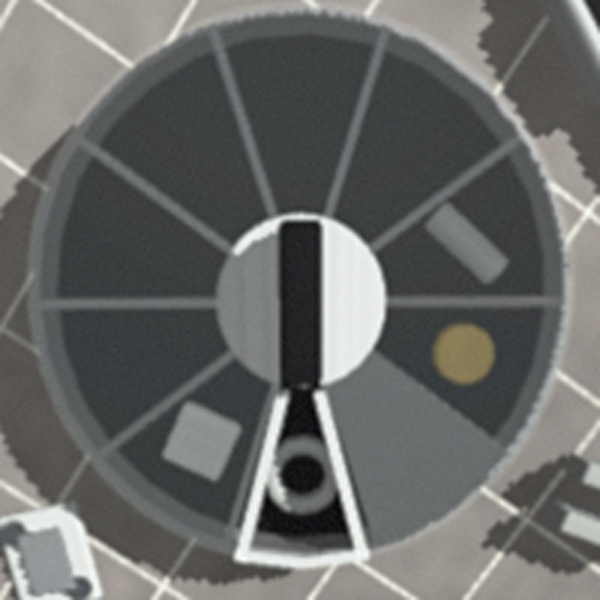

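The close view shows the framed opening (mid 302,560) centred on the compartment. The walls are symmetric about x≈301, and the ring lies at (302,475) inside the frame. The gripper is clear.

```bash
python3 -c "
from workcell import *
print(hand_in())"
```

```text
the job is handed in; nothing more can be done
None
```

The job is handed in: the lid was turned 31° so its opening is centred over the bearing ring's compartment (to about half a degree in the last close view), the ring is still lying in it and the gripper is clear; the first grasp closed above the bar without touching it and was redone 22 mm lower.

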